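Uncover the roll holder and load a paper roll

TASK

Load the paper-roll holder. Pry up the front lip of its loose cover and tip the cover off backwards, so that it ends up low down behind the holder, clear of its mouth; then put the full paper roll upright over the spindle inside, right down on the holder's floor, and let go. Leave the empty core where it stands, and do not knock over or shove the other things standing about.

Things in the scene. Friction and masses are not known exactly. Their poses are not given: they have to be found in the camera images.
- holder: Grey open-topped box, 90 x 90 mm, 58 mm high, walls 5 mm, fixed to the counter. Origin: centre of its underside; x points to its back (away from the robot), y to its left, z up. Inner floor 6 mm above the origin; a steel spindle of 16 mm diameter stands at the centre up to 52 mm above the origin, hidden by the cover at first.
- cover: Loose grey cover, about 160 g: panel 128 (x) x 110 (y) x 6 mm over a 72 x 72 x 6 mm plug that sits in the mouth with 4 mm play. Origin: centre of the plug's underside, 52 mm over the counter at first, axes as the holder's; panel from z = 6 to 12 mm, x = -75 (lip edge) to +53 mm. The front lip overhangs 30 mm, its underside 58 mm over the counter. Raised there, it turns about the holder's back rim.
- tray: Flat wooden tray, 190 x 150 mm, fixed, floor 4 mm above the counter, rim 12 mm high; the roll, the empty core and the sugar tub stand on it. Origin: centre of its underside.
- paper_roll: The full paper roll: white, standing upright, 60 mm diameter, 88 mm high, bore of 25 mm right through, 0.2 kg give or take. Origin: centre of its lower end, z along its axis.
- empty_core: Used-up bare cardboard core, standing upright, 34 mm diameter, 88 mm high, bore 25 mm. Origin: centre of its lower end. To be left alone.
- sugar_tub: Round white tub, 72 mm diameter, 72 mm high, standing on the tray. Origin: centre of its underside.
- soda_can: Full drinks can, 53 mm diameter, 134 mm high, standing. Origin: centre of its underside.
- jigger: Steel double jigger, 45 mm diameter, 87 mm high, standing. Origin: centre of its underside.
- stirrer_cup: Brown paper cup with wooden stirrers, 86 mm diameter, 148 mm high with the stirrers, standing. Origin: centre of its underside.

How it is judged:
By the outcome, as a careful person would: the job done as asked, in the order asked, and still so for the second after the job is handed in, with the robot touching nothing.
It also fails if it takes over 67 s, if anything falls off the work surface, if the arm or the gripper's body presses on something with over 40 N, if the wrist force passes 120 N, or if a joint passes its speed limit or range.

ROBOT

A 6-joint arm with a two-finger parallel gripper is mounted at the origin on a cart in front of the work surface, level with it; the furniture and walls round the work are solid. World frame = base frame: x ahead of the robot, y to its left, z up, the work surface at z = 0. Lengths are in m, angles in rad, forces in N, time in s.
With the tool pointing down it reaches from about 0.3 to 0.775 m from the base axis. Payload 14.6 kg.
Tool frame: the origin (TCP) lies at the centre of the arm's flange, where the gripper is bolted on; the fingertips stand 199 mm ahead of it and the grasp point (between the pads) lies ctrl.tcp_to_grasp ahead of it (ctrl.tcp_to_grasp is the distance from the TCP to the grasp point, in m); z points along the fingers, y is the line along which they close (so a half turn about z gives the same grasp; the last joint's range is limited). The gripper opens to 94 mm and grips with 3 to 60 N. Pads are 16 mm wide; open, the fingers measure 119 mm over their backs; the gripper's body (75 mm by 177 mm) begins 78 mm behind the grasp point.
Start: joints at [1.209, 0.3, 1.521, -0, 1.321, -0.067], TCP at [0.16, 0.526, 0.405] pointing down, gripper open.
Joint ranges: [-3.03, 3.03], [-0.79, 2.21], [0.23, 2.52], [-1.04, 4.18], [0, 3.07], [-2.55, 2.55]. Speed limits (rad/s): [2.22, 2.22, 2.57, 3.14, 3.14, 3.14].

INTERFACE

Orientations are given as [roll, pitch, yaw] about the fixed x, y, z axes, in that order (R = Rz(yaw) Ry(pitch) Rx(roll)).
In Python, from station import ctrl gives the robot as it stands. The module is installed in compiled form; this text tells all that it offers.
- The arm moves only by the shell command python3 -m jog 'ROWS' [OPENING] [FORCE]. ROWS is JSON, a list of rows, each a list of 6 numbers: the shift along the tool's x, y, z in cm, then the turn, a rotation vector about the tool's x, y, z in rad. In form: [[tx, ty, tz, ax, ay, az], ...]. A call has 1 to 8 rows; each row is the pose to reach, as a shift and turn from the pose commanded when the call began, along the tool's axes at that moment; what a row does not reach only later rows make up. A row lasts 1/10 s, in which the tool goes at most 50 mm and 8.59 degrees, less where a joint would pass 70% of its speed; a pose out of reach is approached as far as the arm can. A call with a gripper value outside its range is refused whole. OPENING is the opening in per cent of the stroke, from 0 (shut) to 100 (fully open), set as the call begins (- or left out, the last holds). The fingers move at their own pace and stop on an object; FORCE is the grip in N (left out, the last holds). Time passes only in rows, so rows that repeat a pose let the fingers close. It gives the time, the measured TCP pose, the force, the opening and the grip force at its end, in the units of the state.
- ctrl.get_obs(): the state, without advancing time (a new reading comes with each control period).
- ctrl.camera(name): name is "side" or "top"; returns a dict with "img" (480x640x3 uint8, blue, green, red), "intrinsics" (3x3 intrinsics, pixels), "R" (3x3) and "t" (3): a world point X has camera coordinates R X + t. Camera axes: x right, y down, z forward; pixel columns grow to the right and rows downward; lengths in m; the calibration is good to about 2 mm. A picture is of the moment at which its call begins. There is no depth.
- ctrl.hand_in(): hands the job in; it is judged then, once.
The state is a dict: "time_s": time; "qpos": joint angles; "joint_vel": joint speeds; "tau": joint torques, N m; "ee_pos": TCP position; "eef_rot": TCP orientation; "force": force on the tool from outside, world axes, zero at the start; "moment": the same for the moment, N m; "grip_width": finger opening in m; "grip_force": force on a finger pad.
Only numpy, scipy, OpenCV 4.12 (cv2) and the standard library are available. Lean on these libraries where they do the work, as an engineer would, in place of code of your own. Each camera call takes 0.05 s, during which the arm holds its last target. There are 200 camera calls.

## Working session

There is one attempt and no reset: what is moved stays moved. The work goes in short steps, Python scripts to look and compute and a shell command to move; the robot and the scene stay as the last step left them, time stands still between calls to the robot, and variables do not carry over. Pictures are saved under pics/ and viewed, at most 10 in all, crops included, and the job is handed in when it is done.

```bash
mkdir -p pics; python3 - <<'E'
from station import ctrl
import cv2,numpy as np
o=ctrl.get_obs();print({k:np.round(v,3).tolist() for k,v in o.items()},ctrl.tcp_to_grasp)
for n in("side","top"):
    c=ctrl.camera(n);cv2.imwrite(f"pics/{n}0.png",c["img"]);print(n,c["intrinsics"],np.round(c["R"],4).tolist(),c["t"],"C",-c["R"].T@c["t"])
E
```

```text
{'time_s': 0.0, 'qpos': [1.209, 0.3, 1.522, -0.0, 1.321, -0.067], 'joint_vel': [0.002, 0.001, -0.0, -0.0, -0.001, 0.001], 'tau': [0.002, -53.18, -35.274, 0.071, 0.024, -0.0], 'ee_pos': [0.16, 0.526, 0.404], 'eef_rot': [-3.14, -0.0, 2.847], 'force': [-1.38, 0.439, 0.276], 'moment': [0.032, 0.036, -0.064], 'grip_force': 0.0, 'grip_width': 0.094} 0.1804
side [[477.71453462   0.         314.70546374]
 [  0.         477.71453462 240.1924353 ]
 [  0.           0.           1.        ]] [[0.9163, -0.4004, -0.0047], [-0.2642, -0.5957, -0.7585], [0.3009, 0.6963, -0.6517]] [-0.58488189 -0.00636971  1.08041838] C [ 0.20915073 -0.9902502   0.69648531]
top [[550.31639468   0.         313.29813887]
 [  0.         550.31639468 242.42673353]
 [  0.           0.           1.        ]] [[0.0233, -0.999, 0.0394], [-0.9871, -0.0292, -0.1577], [0.1587, -0.0352, -0.9867]] [-0.35902063  0.50991957  0.89387286] C [ 0.36984282 -0.31226463  0.97653958]
```

View pics/side0.png

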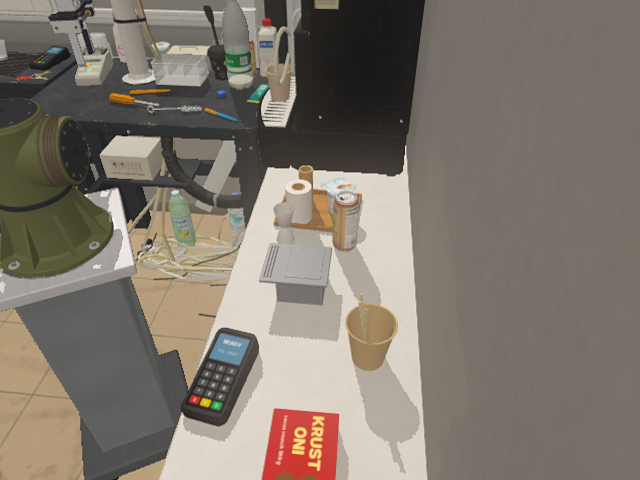

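View pics/top0.png

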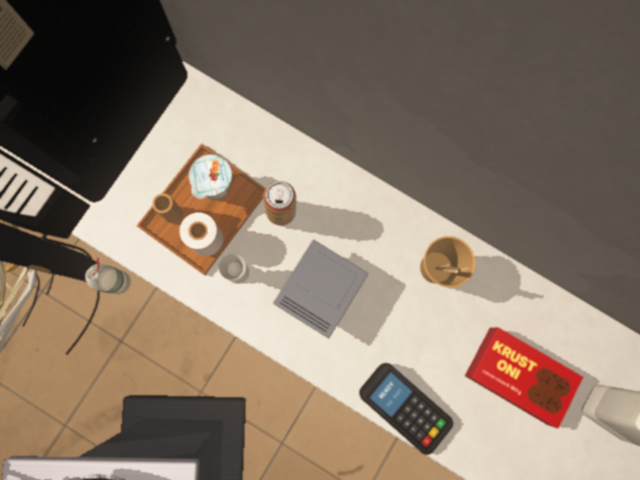

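Side view: cover at about (297,264), roll (298,200), core (306,175), jigger (284,222), can (345,222). Top view: cover corners at about (316,241), (367,274), (329,337), (274,301); roll top (199,231), core (162,203), tub (211,176), can (280,193), jigger (234,265), cup (448,262).

```bash
cat > h.py <<'E'
import numpy as np,cv2
from station import ctrl
def ray(c,uv,z):
    d=c["R"].T@np.linalg.inv(c["intrinsics"])@np.array([uv[0],uv[1],1.]);C=-c["R"].T@c["t"]
    return C+d*(z-C[2])/d[2]
def proj(c,X):
    p=c["intrinsics"]@(c["R"]@np.array(X,float)+c["t"]);return p[:2]/p[2]
def blob(m,seed):
    n,l,s,ce=cv2.connectedComponentsWithStats(m.astype(np.uint8)*255)
    return (l==l[int(seed[1]),int(seed[0])]).astype(np.uint8)
E
python3 - <<'E'
from h import *
c=ctrl.camera("top");im=c["img"].astype(int);hsv=cv2.cvtColor(c["img"],cv2.COLOR_BGR2HSV)
print("cover px",im[270,330],im[285,310],"counter",im[330,250],"shadow",im[300,380],"roll",im[220,190],im[231,199],"core",im[203,162])
cp=im[270,330]
m=(abs(im-cp).max(2)<22)
m=cv2.morphologyEx(m.astype(np.uint8),cv2.MORPH_CLOSE,np.ones((7,7)))
b=blob(m,(330,270));k=cv2.findContours(b,0,2)[0][0]
r=cv2.minAreaRect(k);P=cv2.boxPoints(r);print(b.sum(),r,P)
W=np.array([ray(c,p,.064) for p in P]);print(W.round(4),[np.linalg.norm(W[i]-W[i-1]).round(4) for i in range(4)])
w=(hsv[...,1]<40)&(hsv[...,2]>170);b=blob(cv2.morphologyEx(w.astype(np.uint8),cv2.MORPH_OPEN,np.ones((3,3))),(187,226))
k=max(cv2.findContours(b,0,2)[0],key=len);print("roll",b.sum(),cv2.minEnclosingCircle(k),cv2.fitEllipse(k))
for n,uv,z in [("roll",cv2.fitEllipse(k)[0],.092),("core",(162,203),.092),("tub",(211,176),.076),("can",(280,193),.134),("jig",(234,265),.087),("cup",(448,262),.1)]: print(n,ray(c,uv,z).round(4))
x0,y0,x1,y1=120,130,400,350
cv2.imwrite("pics/crop1.png",cv2.resize(c["img"][y0:y1,x0:x1],None,fx=2.8,fy=2.7,interpolation=2))
E
```

```text
cover px [133 136 141] [133 137 143] counter [219 233 242] shadow [142 157 170] roll [226 238 248] [ 55  82 113] core [ 56  83 112]
5044 ((320.8454895019531, 287.7510681152344), (68.1326675415039, 76.91130065917969), 31.607501983642578) [[271.6781  302.64807]
 [311.98712 237.14592]
 [370.01288 272.85406]
 [329.70386 338.3562 ]]
[[ 0.4142 -0.2786  0.064 ]
 [ 0.5255 -0.3424  0.064 ]
 [ 0.4679 -0.4409  0.064 ]
 [ 0.3584 -0.3754  0.064 ]] [np.float64(0.1117), np.float64(0.1283), np.float64(0.1141), np.float64(0.1276)]
roll 623 ((197.68508911132812, 230.40487670898438), 17.541990280151367) ((197.6341552734375, 230.3714599609375), (33.363037109375, 34.599971771240234), 48.511043548583984)
roll [ 0.5263 -0.1558  0.092 ]
core [ 0.5698 -0.0957  0.092 ]
tub [ 0.6224 -0.17    0.076 ]
can [ 0.5824 -0.2882  0.134 ]
jig [ 0.4721 -0.2165  0.087 ]
cup [ 0.4851 -0.5627  0.1   ]
```

View pics/crop1.png

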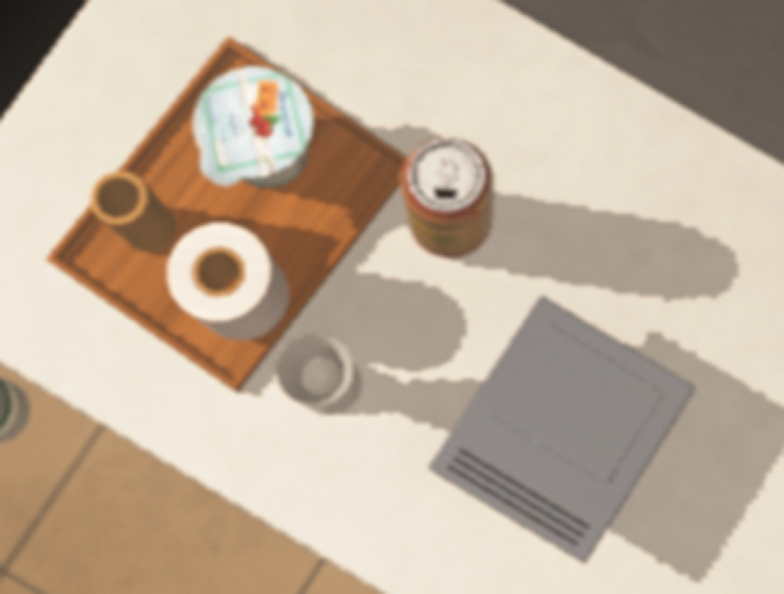

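Crop: lip (stripes) is the lower-left cover edge facing the robot; the roll stands clear of the core on its right, with the jigger at (318,372) between tray and cover. Measured panel is 128 x 113 mm, so the fix is good. Next I check the machine and bench edges for the swing.

```bash
python3 - <<'E'
from h import *
s=ctrl.camera("side");t=ctrl.camera("top")
for n,c,uv in [("side mach L",s,(262,170)),("side mach R",s,(405,175)),("side counter edge",s,(230,280)),("top mach corner",t,(98,200)),("top mach back",t,(186,72)),("top mach left",t,(0,125)),("counter front",t,(75,235)),("front2",t,(320,385)),("wall foot",t,(430,200))]:
    print(n,*[ray(c,uv,z)[:2].round(3) for z in (0,.3)])
hc=np.array([.451,-.3648]);x=np.array([np.cos(-.5236),np.sin(-.5236)]);y=np.array([-x[1],x[0]])
for n,p in dict(roll=[.5263,-.1558],jig=[.4721,-.2165],can=[.5824,-.2882],cup=[.4851,-.5627],wall=ray(t,(430,200),0)[:2]).items():
    d=np.array(p)-hc;print(n,(d@x).round(3),(d@y).round(3))
for X in ([.451-.075*x[0],-.3648-.075*x[1],.064],[.5263,-.1558,.092],[.5698,-.0957,.092],[.4721,-.2165,.087]):print("sideproj",proj(s,X).round(0))
E
```

```text
side mach L [0.517 0.078] [ 0.384 -0.382]
side mach R [ 0.856 -0.1  ] [ 0.578 -0.483]
side counter edge [ 0.323 -0.29 ] [ 0.274 -0.592]
top mach corner [0.592 0.041] [ 0.524 -0.068]
top mach back [ 0.843 -0.101] [ 0.698 -0.166]
top mach left [0.726 0.228] [0.617 0.062]
counter front [0.528 0.075] [ 0.479 -0.044]
front2 [ 0.278 -0.365] [ 0.306 -0.348]
wall foot [ 0.612 -0.56 ] [ 0.538 -0.484]
roll -0.039 0.219
jig -0.056 0.139
can 0.075 0.132
cup 0.128 -0.154
wall 0.237 -0.088
sideproj [263. 260.]
sideproj [297. 186.]
sideproj [304. 168.]
sideproj [284. 208.]
```

```bash
cat >> h.py <<'E'
from scipy.spatial.transform import Rotation as Ro
HC=np.array([.451,-.3648]);HY=-np.pi/6
def Rtool(tilt,yaw=HY):
    """tool x forward along yaw, z down tilted forward by tilt from vertical"""
    f=np.array([np.cos(yaw),np.sin(yaw),0]);u=np.array([0,0,1.])
    z=np.sin(tilt)*f-np.cos(tilt)*u;x=np.cos(tilt)*f+np.sin(tilt)*u
    return Ro.from_matrix(np.c_[x,np.cross(z,x),z])
def H(x,y,z): # holder frame -> world
    c,s=np.cos(HY),np.sin(HY);return np.array([HC[0]+c*x-s*y,HC[1]+s*x+c*y,z])
def go(p,R,off=0):
    """rows numbers to bring point 'off' ahead of TCP to p with orientation R"""
    o=ctrl.get_obs();R0=Ro.from_euler("xyz",o["eef_rot"])
    t=np.array(p)-R.as_matrix()[:,2]*off
    print("TCP target",t.round(3),"r",np.hypot(t[0],t[1]).round(3),"ROW",(R0.inv().apply(t-o["ee_pos"])*100).round(2).tolist()+(R0.inv()*R).as_rotvec().round(3).tolist())
E
python3 -m jog '[[-38.2,-43.4,0,0,0,1.7],[-38.2,-43.4,0,0,0,1.7],[-38.2,-43.4,0,0,0,1.7],[-38.2,-43.4,0,0,0,1.7],[-38.2,-43.4,0,0,0,1.7],[-38.2,-43.4,0,0,0,1.7],[-38.2,-43.4,0,0,0,1.7],[-38.2,-43.4,0,0,0,1.7]]' 0 20
python3 - <<'E'
from h import *
go(H(-.16,0,.25),Rtool(0.0),.199)
go(H(-.11,0,.16),Rtool(0.8),.199)
E
```

```text
time_s: 1.05
ee_pos: [0.3256, 0.1603, 0.4049]
eef_rot: [3.141, -0.0, 1.641]
force: [1.6, 0.4, -0.6]
grip_width: 0.0335
grip_force: 0.0
TCP target [ 0.312 -0.285  0.449] r 0.423 ROW [-44.3, -4.43, -4.42, 0.0, -0.001, 2.165]
TCP target [ 0.232 -0.238  0.299] r 0.333 ROW [-39.12, -12.13, 10.61, -0.857, 0.454, 2.027]
```

```bash

python3 -m jog '[[-44.3,-4.4,-4.4,0,0,2.165],[-44.3,-4.4,-4.4,0,0,2.165],[-44.3,-4.4,-4.4,0,0,2.165],[-44.3,-4.4,-4.4,0,0,2.165],[-44.3,-4.4,-4.4,0,0,2.165],[-44.3,-4.4,-4.4,0,0,2.165],[-44.3,-4.4,-4.4,0,0,2.165],[-44.3,-4.4,-4.4,0,0,2.165]]' 0 20
python3 - <<'E'
from h import *
go(H(-.16,0,.25),Rtool(0.0),.199)
go(H(-.11,0,.16),Rtool(0.8),.199)
E
```

```text
time_s: 1.85
ee_pos: [0.3154, -0.2379, 0.4444]
eef_rot: [3.141, -0.0, 0.44]
force: [0.8, 1.2, 0.0]
grip_width: 0.0006
grip_force: 0.0
TCP target [ 0.312 -0.285  0.449] r 0.423 ROW [-2.27, 4.11, -0.46, 0.0, -0.001, 0.964]
TCP target [ 0.232 -0.238  0.299] r 0.333 ROW [-7.57, -3.51, 14.57, -0.384, 0.735, 0.91]
```

```bash

python3 -m jog '[[-2.3,4.1,-0.5,0,0,0.964],[-2.3,4.1,-0.5,0,0,0.964],[-2.3,4.1,-0.5,0,0,0.964],[-2.3,4.1,-0.5,0,0,0.964],[-2.3,4.1,-0.5,0,0,0.964],[-2.3,4.1,-0.5,0,0,0.964],[-2.3,4.1,-0.5,0,0,0.964],[-2.3,4.1,-0.5,0,0,0.964]]' 0 20
python3 - <<'E'
from h import *
o=ctrl.get_obs();print(o["qpos"].round(3) if hasattr(o["qpos"],'round') else o["qpos"])
for t in (.7,.9,1.05):go(H(-.115,0,.12),Rtool(t),.199)
E
```

```text
time_s: 2.65
ee_pos: [0.3132, -0.2827, 0.449]
eef_rot: [-3.142, 0.0, -0.518]
force: [-0.2, 0.5, 0.1]
grip_width: 0.0005
grip_force: 0.0
[-0.821 -0.027  1.788  0.     1.38   1.268]
TCP target [ 0.24  -0.243  0.272] r 0.342 ROW [-8.28, 0.18, 17.68, -0.002, 0.7, 0.005]
TCP target [ 0.216 -0.229  0.244] r 0.315 ROW [-11.05, 0.17, 20.53, -0.003, 0.9, 0.005]
TCP target [ 0.202 -0.221  0.219] r 0.299 ROW [-12.72, 0.16, 23.0, -0.003, 1.05, 0.005]
```

```bash

python3 -m jog '[[-11,0.2,20.5,0,0.9,0],[-11,0.2,20.5,0,0.9,0],[-11,0.2,20.5,0,0.9,0],[-11,0.2,20.5,0,0.9,0],[-11,0.2,20.5,0,0.9,0],[-11,0.2,20.5,0,0.9,0],[-11,0.2,20.5,0,0.9,0],[-11,0.2,20.5,0,0.9,0]]' 0 20
python3 - <<'E'
from h import *
o=ctrl.get_obs();print(o["qpos"].round(3))
go(H(-.115,0,.12),Rtool(.9),.199)
go(H(-.105,0,.045),Rtool(.9),.199)
c=ctrl.camera("side");cv2.imwrite("pics/s2.png",cv2.resize(c["img"][120:345,160:460],None,fx=2.6,fy=2.6,interpolation=2))
E
```

```text
time_s: 3.45
ee_pos: [0.2235, -0.2314, 0.2524]
eef_rot: [-3.091, -0.77, -0.506]
force: [0.9, 1.2, 0.6]
grip_width: 0.0001
grip_force: 0.0
[-1.001 -0.044  2.387  1.298  0.4   -0.082]
TCP target [ 0.216 -0.229  0.244] r 0.315 ROW [-1.13, 0.17, 0.12, -0.064, 0.131, 0.008]
TCP target [ 0.225 -0.234  0.169] r 0.325 ROW [-5.63, 0.5, 6.19, -0.064, 0.131, 0.008]
```

View pics/s2.png

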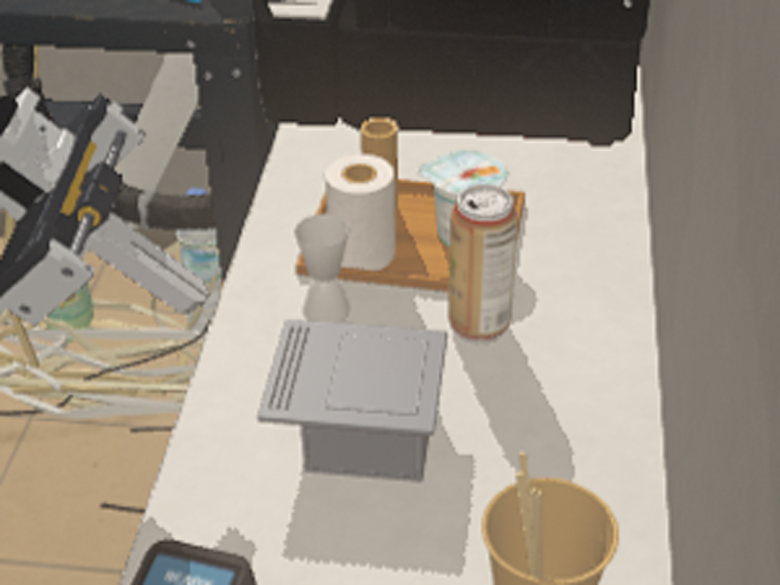

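The arm hovers in front of the lip, left of it, everything undisturbed. A tilt of 0.9 is near the wrist singularity, so I use 0.7.

```bash
python3 - <<'E'
from h import *
go(H(-.11,0,.10),Rtool(.7),.199)
go(H(-.105,0,.04),Rtool(.7),.199)
E
```

```text
TCP target [ 0.245 -0.246  0.252] r 0.347 ROW [1.87, 0.33, 1.77, -0.062, -0.075, 0.015]
TCP target [ 0.249 -0.248  0.192] r 0.352 ROW [-1.98, 0.57, 6.4, -0.062, -0.075, 0.015]
```

```bash
python3 -m jog '[[1.9,0.3,1.8,-0.06,-0.075,0],[1.9,0.3,1.8,-0.06,-0.075,0],[1.9,0.3,1.8,-0.06,-0.075,0],[1.9,0.3,1.8,-0.06,-0.075,0]]'
python3 - <<'E'
from h import *
print(ctrl.get_obs()["qpos"].round(3))
go(H(-.11,0,.10),Rtool(.7),.199)
go(H(-.105,0,.04),Rtool(.7),.199)
E
```

```text
time_s: 3.9
ee_pos: [0.2457, -0.2459, 0.253]
eef_rot: [3.134, -0.692, -0.505]
force: [-0.6, 0.4, -0.4]
grip_width: 0.0007
grip_force: 0.0
[-0.946  0.011  2.317  1.029  0.315  0.217]
TCP target [ 0.245 -0.246  0.252] r 0.347 ROW [-0.13, 0.03, 0.0, -0.004, 0.008, 0.014]
TCP target [ 0.249 -0.248  0.192] r 0.352 ROW [-3.58, 0.0, 4.94, -0.004, 0.008, 0.014]
```

Reached well. Down, then a check.

```bash
python3 -m jog '[[-3.6,0,4.9,0,0,0],[-3.6,0,4.9,0,0,0],[-3.6,0,4.9,0,0,0],[-3.6,0,4.9,0,0,0],[-3.6,0,4.9,0,0,0]]'
python3 - <<'E'
from h import *
print(ctrl.get_obs()["qpos"].round(3))
go(H(-.066,0,.035),Rtool(.7),.199)
c=ctrl.camera("side");cv2.imwrite("pics/s3.png",cv2.resize(c["img"][190:330,200:400],None,fx=4,fy=4,interpolation=2))
E
```

```text
time_s: 4.4
ee_pos: [0.2484, -0.2479, 0.1919]
eef_rot: [3.135, -0.692, -0.507]
force: [0.7, 0.5, -0.3]
grip_width: 0.0006
grip_force: 0.0
[-0.943  0.196  2.337  1.706  0.269 -0.484]
TCP target [ 0.283 -0.268  0.187] r 0.389 ROW [2.76, 0.04, 2.89, -0.004, 0.008, 0.013]
```

View pics/s3.png

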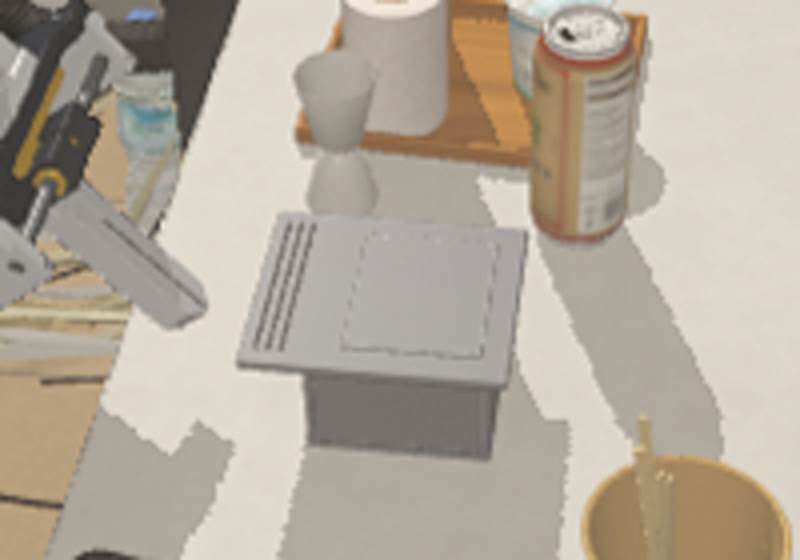

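The closed fingertips are at crop (195,310), low in front of the lip's middle (250,290), all else undisturbed. Now insert.

```bash
python3 -m jog '[[1,0,1,0,0,0],[2,0,2.1,0,0,0],[2.8,0,2.9,0,0,0],[2.8,0,2.9,0,0,0]]'
python3 - <<'E'
from h import *
print(ctrl.get_obs()["qpos"].round(3))
for x,z,t in((-.066,.055,.7),(-.063,.08,.75),(-.05,.12,.8),(-.02,.15,.9),(.02,.165,.9),(.06,.165,.9),(.10,.15,.9)):go(H(x,0,z),Rtool(t),.199)
E
```

```text
time_s: 4.85
ee_pos: [0.2843, -0.2682, 0.1883]
eef_rot: [3.134, -0.694, -0.506]
force: [-0.3, 0.0, -0.1]
grip_width: 0.0006
grip_force: 0.0
[-0.893  0.275  2.239  1.7    0.238 -0.436]
TCP target [ 0.283 -0.268  0.207] r 0.389 ROW [1.09, 0.04, -1.56, -0.003, 0.006, 0.014]
TCP target [ 0.279 -0.265  0.226] r 0.385 ROW [1.93, 0.05, -3.25, -0.004, 0.056, 0.014]
TCP target [ 0.284 -0.268  0.259] r 0.391 ROW [4.49, 0.08, -5.42, -0.004, 0.106, 0.013]
TCP target [ 0.299 -0.277  0.274] r 0.407 ROW [6.75, 0.11, -5.5, -0.005, 0.206, 0.013]
TCP target [ 0.333 -0.297  0.289] r 0.446 ROW [10.79, 0.17, -4.09, -0.005, 0.206, 0.013]
TCP target [ 0.368 -0.317  0.289] r 0.486 ROW [13.86, 0.22, -1.53, -0.005, 0.206, 0.013]
TCP target [ 0.403 -0.337  0.274] r 0.525 ROW [15.98, 0.26, 2.18, -0.005, 0.206, 0.013]
```

```bash
python3 -m jog '[[0.7,0,-0.8,0,0,0],[1.3,0,-1.5,0,0,0],[2.2,0,-2.1,0,0,0],[3.2,0,-2.7,0,0,0],[4.6,0,-3.3,0,0,0],[6.1,0,-3.9,0,0,0],[7.6,0,-4.1,0,0,0],[9.2,0,-4.3,0,0,0]]'
python3 - <<'E'
from h import *
o=ctrl.get_obs();print(o["qpos"].round(3),o["force"])
for x,z,t in ((-.023,.127,.7),(.005,.13,.7),(.03,.13,.7),(.055,.13,.7),(.08,.127,.7),):go(H(x,0,z),Rtool(t),.199)
c=ctrl.camera("side");cv2.imwrite("pics/s4.png",cv2.resize(c["img"][150:330,200:440],None,fx=3.3,fy=3.3,interpolation=2))
E
```

```text
time_s: 5.65
ee_pos: [0.3214, -0.2884, 0.2804]
eef_rot: [3.134, -0.692, -0.507]
force: [0.9, 0.7, -0.6]
grip_width: 0.0004
grip_force: 0.3
[-0.851  0.134  2.095  0.714  0.323  0.614] [ 0.92746193  0.65988645 -0.64008564]
TCP target [ 0.32  -0.289  0.279] r 0.431 ROW [-0.14, 0.14, 0.04, -0.003, 0.008, 0.013]
TCP target [ 0.344 -0.303  0.282] r 0.459 ROW [2.21, 0.18, 1.59, -0.003, 0.008, 0.013]
TCP target [ 0.366 -0.316  0.282] r 0.483 ROW [4.14, 0.2, 3.19, -0.003, 0.008, 0.013]
TCP target [ 0.388 -0.328  0.282] r 0.508 ROW [6.06, 0.23, 4.79, -0.003, 0.008, 0.013]
TCP target [ 0.409 -0.341  0.279] r 0.533 ROW [7.79, 0.26, 6.61, -0.003, 0.008, 0.013]
```

View pics/s4.png

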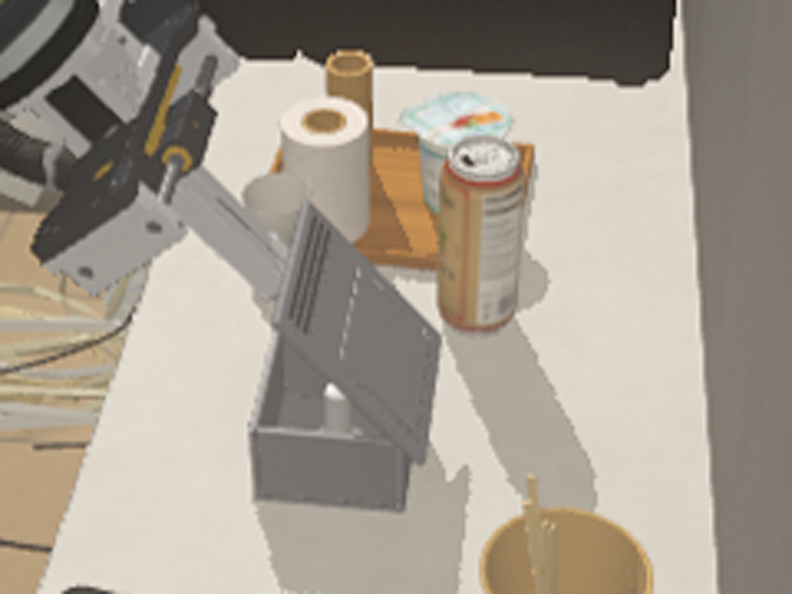

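The cover is tilted about 55° on the back rim with the fingertip under the lip at (285,275), the spindle visible at (335,400). Push on over.

```bash
python3 -m jog '[[1.1,0,0.8,0,0,0],[2.2,0,1.6,0,0,0],[3.2,0,2.4,0,0,0],[4.1,0,3.2,0,0,0],[5.1,0,4,0,0,0],[6.1,0,4.8,0,0,0],[7,0,5.7,0,0,0],[7.8,0,6.6,0,0,0]]'
python3 -m jog '[[0,0,0,0,0,0],[0,0,0,0,0,0],[0,0,0,0,0,0],[0,0,0,0,0,0],[0,0,0,0,0,0]]'
python3 - <<'E'
from h import *
c=ctrl.camera("side");cv2.imwrite("pics/s5.png",cv2.resize(c["img"][150:350,200:440],None,fx=3.0,fy=3.0,interpolation=2))
E
```

```text
time_s: 6.5
ee_pos: [0.4106, -0.3386, 0.2785]
eef_rot: [3.134, -0.692, -0.507]
force: [-0.3, 0.6, 0.4]
grip_width: 0.0002
grip_force: 0.0
time_s: 7.0
ee_pos: [0.4106, -0.3385, 0.2789]
eef_rot: [3.134, -0.693, -0.507]
force: [0.1, -0.7, -0.1]
grip_width: 0.0003
grip_force: 0.0
```

View pics/s5.png

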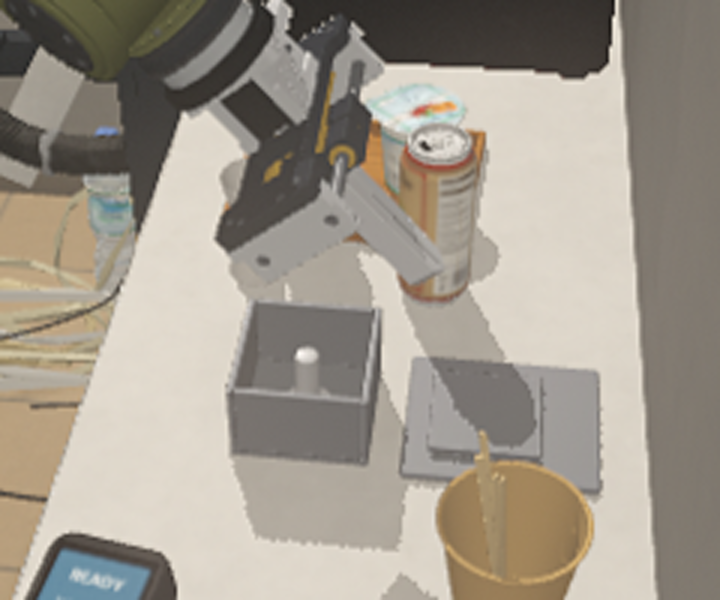

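The cover lies flat, plug up, behind the holder at (500,425); the spindle tip shows at (306,355), nothing else moved. Now up and over to the roll.

```bash
python3 -m jog '[[3.2,0,-3.8,0,0,0],[6.4,0,-7.6,0,0,0],[8,0,-9.5,0,0,0],[8,0,-9.5,0,0,0]]' 84
python3 - <<'E'
from h import *
go([.50,-.158,.20],Rtool(0,.4),.1804)
E
```

```text
time_s: 7.45
ee_pos: [0.412, -0.3384, 0.4071]
eef_rot: [3.132, -0.699, -0.505]
force: [-0.2, -0.6, -0.3]
grip_width: 0.029
grip_force: 0.0
TCP target [ 0.5   -0.158  0.38 ] r 0.524 ROW [-2.5, -20.06, 1.18, 0.325, -0.646, -0.871]
```

```bash
python3 -m jog '[[-2.5,-20,1.2,0.325,-0.646,-0.871],[-2.5,-20,1.2,0.325,-0.646,-0.871],[-2.5,-20,1.2,0.325,-0.646,-0.871],[-2.5,-20,1.2,0.325,-0.646,-0.871],[-2.5,-20,1.2,0.325,-0.646,-0.871],[-2.5,-20,1.2,0.325,-0.646,-0.871],[-2.5,-20,1.2,0.325,-0.646,-0.871],[-2.5,-20,1.2,0.325,-0.646,-0.871]]' 84
python3 - <<'E'
from h import *
o=ctrl.get_obs();print(o["qpos"].round(3))
go([.5263,-.1558,.18],Rtool(0,.4),.1804)
go([.5263,-.1558,.08],Rtool(0,.4),.1804)
s=ctrl.camera("side");t=ctrl.camera("top")
for n,c in(("s",s),("t",t)):cv2.imwrite(f"pics/{n}6.png",c["img"])
# spindle: bright small blob inside the holder
for n,c in(("s",s),("t",t)):
    p=proj(c,H(0,0,.052));g=cv2.cvtColor(c["img"],cv2.COLOR_BGR2GRAY)
    q=p.round().astype(int);w=g[q[1]-12:q[1]+13,q[0]-12:q[0]+13];print(n,"pred spindle",p.round(1),"med",np.median(w),"max",w.max(),"at",[q[0]-12+np.argmax(w)%25,q[1]-12+np.argmax(w)//25])
a=s["img"][225:325,240:360];b=t["img"][220:320,280:400]
cv2.imwrite("pics/c6.png",np.vstack([cv2.resize(a,None,fx=3,fy=3,interpolation=2),cv2.resize(b,None,fx=3,fy=3,interpolation=2)]))
E
```

```text
time_s: 8.25
ee_pos: [0.4997, -0.1583, 0.3753]
eef_rot: [-3.132, 0.007, 0.406]
force: [-0.6, -0.5, 0.4]
grip_width: 0.0794
grip_force: 0.0
[-0.377  0.271  1.629  0.002  1.254  0.787]
TCP target [ 0.526 -0.156  0.36 ] r 0.549 ROW [2.55, 0.84, 1.47, -0.01, 0.007, 0.006]
TCP target [ 0.526 -0.156  0.26 ] r 0.549 ROW [2.62, 0.94, 11.47, -0.01, 0.007, 0.006]
s pred spindle [301.4 267.1] med 114.0 max 168 at [np.int64(305), np.int64(268)]
t pred spindle [323.9 282.3] med 128.0 max 193 at [np.int64(324), np.int64(280)]
```

View pics/c6.png

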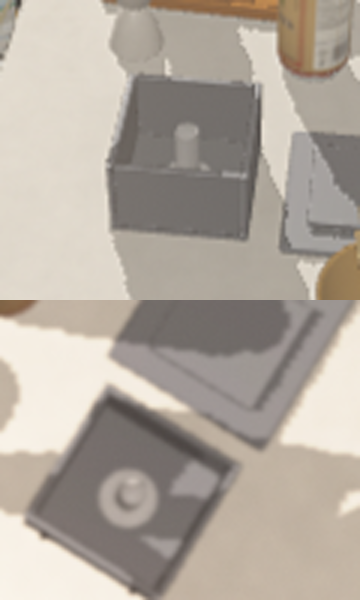

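Side crop: spindle tip at (186,128), i.e. image (302,267.7); top crop: tip at (132,190), i.e. image (324,283.3); both within 1 px of my holder estimate. Go to the roll.

```bash
python3 - <<'E'
from h import *
s=ctrl.camera("side");t=ctrl.camera("top")
print(ray(s,(302,267.7),.052).round(4),ray(t,(324,283.3),.052).round(4))
# roll from side: top ellipse centre at z=.092 from the earlier picture
i=cv2.imread("pics/side0.png");h=cv2.cvtColor(i,cv2.COLOR_BGR2HSV)
# bore of roll (brown) near (298,186)
m=((h[...,1]>80)).astype(np.uint8);n,l,st,ce=cv2.connectedComponentsWithStats(m[176:198,284:312])
for k in range(1,n):print(st[k],ce[k]+[284,176],ray(s,ce[k]+[284,176],.092).round(4))
E
python3 -m jog '[[2.6,0.9,1.5,-0.01,0.007,0],[2.6,0.9,1.5,-0.01,0.007,0],[2.6,0.9,4,-0.01,0.007,0],[2.6,0.9,4,-0.01,0.007,0]]'
python3 - <<'E'
from h import *
go([.5263,-.1558,.08],Rtool(0,.4),.1804)
E
```

```text
[ 0.4514 -0.3667  0.052 ] [ 0.4494 -0.3649  0.052 ]
[15  0 13  9 58] [306.44827586 178.12068966] [ 0.5583 -0.137   0.092 ]
[ 8  7 13  7 73] [297.84931507 186.19178082] [ 0.528  -0.1593  0.092 ]
[ 0 19  2  3  5] [284.4 195.8] [ 0.4873 -0.1817  0.092 ]
time_s: 8.85
ee_pos: [0.5262, -0.1563, 0.334]
eef_rot: [3.141, -0.002, 0.399]
force: [0.0, -0.5, 0.1]
grip_width: 0.0789
grip_force: 0.0
TCP target [ 0.526 -0.156  0.26 ] r 0.549 ROW [0.01, -0.05, 7.36, 0.001, -0.002, -0.001]
```

```bash
python3 -m jog '[[0,0.1,2.5,0,0,0],[0,0.1,5,0,0,0],[0,0.1,7.3,0,0,0],[0,0.1,7.3,0,0,0]]'
python3 -m jog '[[0,0,0,0,0,0],[0,0,0,0,0,0],[0,0,0,0,0,0],[0,0,0,0,0,0],[0,0,0,0,0,0]]' 40 25
python3 - <<'E'
from h import *
o=ctrl.get_obs();print(o["ee_pos"],o["grip_width"],o["grip_force"],o["force"])
E
```

```text
time_s: 9.25
ee_pos: [0.5271, -0.1575, 0.2619]
eef_rot: [3.14, -0.002, 0.399]
force: [-0.1, 0.1, -0.5]
grip_width: 0.079
grip_force: 0.0
time_s: 9.75
ee_pos: [0.5281, -0.1574, 0.2649]
eef_rot: [3.136, -0.006, 0.4]
force: [-0.4, 3.5, 7.5]
grip_width: 0.0594
grip_force: 25.0
[ 0.52805108 -0.15742898  0.26493304] 0.059441210920462596 24.962727944366634 [-0.3967826   3.46393113  7.48738008]
```

```bash
python3 -m jog '[[0,0,-2,0,0,0],[0,0,-4.5,0,0,0],[0,0,-7,0,0,0],[0,0,-9.5,0,0,0],[0,0,-12,0,0,0],[0,0,-13,0,0,0],[0,0,-13,0,0,0]]'
python3 - <<'E'
from h import *
o=ctrl.get_obs();print(o["grip_width"],o["grip_force"],o["force"])
go([.4504,-.3658,.212],Rtool(0,.4),.1804)
s=ctrl.camera("side");cv2.imwrite("pics/s7.png",cv2.resize(s["img"][90:290,220:420],None,fx=3,fy=3,interpolation=2))
E
```

```text
time_s: 10.45
ee_pos: [0.527, -0.1573, 0.3945]
eef_rot: [3.136, -0.006, 0.4]
force: [0.1, -0.2, -2.8]
grip_width: 0.0593
grip_force: 24.9
0.05930314811712563 24.915112140588462 [ 0.05428457 -0.20116404 -2.79212378]
TCP target [ 0.45  -0.366  0.392] r 0.58 ROW [-15.18, 16.22, 0.21, 0.005, -0.006, 0.0]
```

View pics/s7.png

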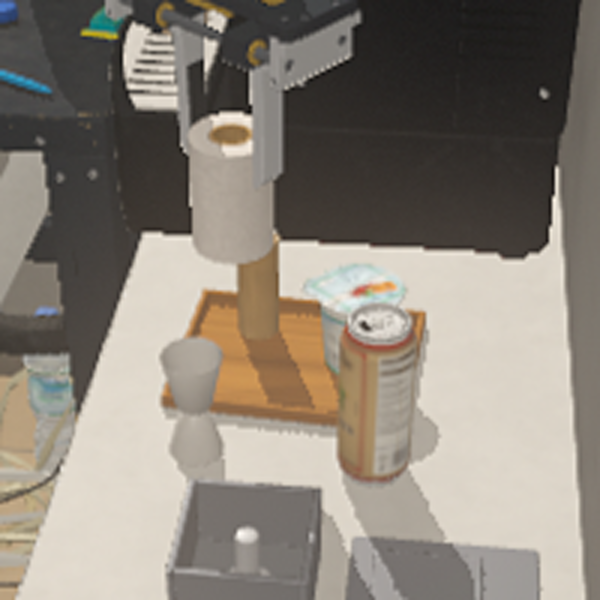

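The roll hangs upright in the fingers (top hole at (231,135)), core, tub, can and jigger standing undisturbed. Carry it over the holder.

```bash
python3 -m jog '[[-2,2.1,0,0,0,0],[-4.5,4.8,0,0,0,0],[-7,7.5,0,0,0,0],[-9.5,10.2,0,0,0,0],[-12,12.8,0,0,0,0],[-14,15,0,0,0,0],[-15.2,16.2,0,0.005,-0.006,0],[-15.2,16.2,0,0.005,-0.006,0]]'
python3 - <<'E'
from h import *
s=ctrl.camera("side");t=ctrl.camera("top")
print("roll at lift, side ray",ray(s,(297,135),.222).round(4),"tcp .527,-.1573")
go([.4504,-.3658,.212],Rtool(0,.4),.1804)
print("pred roll bottom/top side",proj(s,[.4504,-.3658,.134]),proj(s,[.4504,-.3658,.222]),"top",proj(t,[.4504,-.3658,.222]))
a=s["img"][150:310,230:390];b=t["img"][180:340,240:400]
cv2.imwrite("pics/c8.png",np.hstack([cv2.resize(a,None,fx=2.5,fy=2.5,interpolation=2),cv2.resize(b,None,fx=2.5,fy=2.5,interpolation=2)]))
E
```

```text
time_s: 11.3
ee_pos: [0.4495, -0.367, 0.392]
eef_rot: [-3.138, 0.003, 0.398]
force: [-0.0, 0.9, -1.5]
grip_width: 0.0595
grip_force: 24.9
roll at lift, side ray [ 0.5276 -0.1653  0.222 ] tcp .527,-.1573
TCP target [ 0.45  -0.366  0.392] r 0.58 ROW [-0.03, 0.05, 0.03, -0.003, 0.002, 0.0]
pred roll bottom/top side [300.3129697  235.21567145] [299.05913788 195.81815528] top [331.86786544 272.16393255]
```

View pics/c8.png

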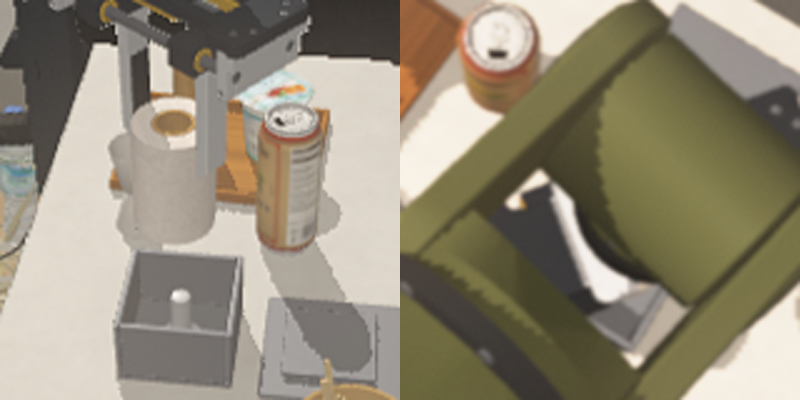

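The roll is over the holder, hole at image (300,199), about 1–3 px low in the side view versus prediction (roll a few mm lower/nearer than nominal); the spindle is below it. I nudge 2 mm towards +y and lower with force checks.

```bash
python3 -m jog '[[0.1,-0.2,2,0,0,0],[0.1,-0.2,4,0,0,0],[0.1,-0.2,6,0,0,0],[0.1,-0.2,7,0,0,0],[0.1,-0.2,7,0,0,0]]'
python3 -m jog '[[0,0,0.5,0,0,0],[0,0,1,0,0,0],[0,0,1.5,0,0,0],[0,0,2,0,0,0],[0,0,2,0,0,0]]'
```

```text
time_s: 11.9
ee_pos: [0.4506, -0.3625, 0.3223]
eef_rot: [-3.138, 0.003, 0.401]
force: [0.3, 0.7, -2.3]
grip_width: 0.0591
grip_force: 24.9
time_s: 12.4
ee_pos: [0.4501, -0.3634, 0.3028]
eef_rot: [-3.14, 0.002, 0.4]
force: [-0.7, -0.3, -1.3]
grip_width: 0.0594
grip_force: 24.9
```

```bash
python3 -m jog '[[0,0,0.5,0,0,0],[0,0,1,0,0,0],[0,0,1.5,0,0,0],[0,0,2,0,0,0],[0,0,2.5,0,0,0],[0,0,2.8,0,0,0],[0,0,2.8,0,0,0]]'
```

```text
time_s: 13.1
ee_pos: [0.45, -0.3634, 0.2749]
eef_rot: [-3.14, 0.002, 0.4]
force: [0.3, 1.1, -1.8]
grip_width: 0.0592
grip_force: 24.9
```

```bash
python3 -m jog '[[0,0,0.2,0,0,0],[0,0,0.4,0,0,0],[0,0,0.4,0,0,0]]';python3 -m jog '[[0,0,0.2,0,0,0],[0,0,0.3,0,0,0],[0,0,0.3,0,0,0]]';python3 -m jog '[[0,0,0.15,0,0,0],[0,0,0.15,0,0,0]]'
```

```text
time_s: 13.4
ee_pos: [0.4501, -0.3634, 0.2713]
eef_rot: [-3.14, 0.002, 0.4]
force: [0.0, -0.0, -1.6]
grip_width: 0.0591
grip_force: 24.9
time_s: 13.7
ee_pos: [0.4501, -0.3634, 0.2683]
eef_rot: [-3.14, 0.002, 0.4]
force: [1.0, -1.2, -2.7]
grip_width: 0.0596
grip_force: 24.9
time_s: 13.9
ee_pos: [0.4502, -0.3634, 0.2672]
eef_rot: [-3.141, 0.002, 0.4]
force: [0.1, -0.9, -0.1]
grip_width: 0.0591
grip_force: 24.9
```

```bash
python3 -m jog '[[0,0,0.1,0,0,0],[0,0,0.1,0,0,0]]';python3 -m jog '[[0,0,0.1,0,0,0],[0,0,0.1,0,0,0]]'
```

```text
time_s: 14.1
ee_pos: [0.4503, -0.3634, 0.2671]
eef_rot: [-3.141, 0.001, 0.4]
force: [-2.2, 4.6, 9.7]
grip_width: 0.0595
grip_force: 25.0
time_s: 14.3
ee_pos: [0.4504, -0.3632, 0.2667]
eef_rot: [-3.141, 0.001, 0.401]
force: [-2.9, 7.4, 17.3]
grip_width: 0.0587
grip_force: 25.1
```

```bash
python3 -m jog '[[0,0,-0.15,0,0,0],[0,0,-0.15,0,0,0],[0,0,-0.15,0,0,0],[0,0,-0.15,0,0,0],[0,0,-0.15,0,0,0]]' 84
python3 -m jog '[[0,0,-1,0,0,0],[0,0,-3,0,0,0],[0,0,-6,0,0,0],[0,0,-10,0,0,0],[0,0,-14,0,0,0],[0,0,-16,0,0,0],[0,0,-16,0,0,0]]'
python3 - <<'E'
from h import *
go([.33,-.14,.43],Rtool(0,.4),0)
E
```

```text
time_s: 14.8
ee_pos: [0.4501, -0.3635, 0.2663]
eef_rot: [-3.14, 0.002, 0.4]
force: [-0.1, 0.2, -0.5]
grip_width: 0.0792
grip_force: 0.0
time_s: 15.5
ee_pos: [0.4503, -0.3633, 0.4305]
eef_rot: [3.137, -0.001, 0.4]
force: [-0.1, 0.1, -0.1]
grip_width: 0.0791
grip_force: 0.0
TCP target [ 0.33 -0.14  0.43] r 0.358 ROW [-2.37, -25.25, -0.06, 0.004, -0.001, 0.0]
```

Move aside and measure the result numerically (viewing quota used up).

```bash
python3 -m jog '[[-2.4,-25.2,0,0,0,0],[-2.4,-25.2,0,0,0,0],[-2.4,-25.2,0,0,0,0],[-2.4,-25.2,0,0,0,0],[-2.4,-25.2,0,0,0,0],[-2.4,-25.2,0,0,0,0],[-2.4,-25.2,0,0,0,0],[-2.4,-25.2,0,0,0,0]]'
python3 - <<'E'
from h import *
s=ctrl.camera("side");t=ctrl.camera("top")
for n,c,o in(("s",s,"pics/s6.png"),("t",t,"pics/t6.png")):
    h=cv2.cvtColor(c["img"],cv2.COLOR_BGR2HSV)
    p=proj(c,[.4504,-.3658,.094]);q=p.round().astype(int)
    m=(h[...,1]>70).astype(np.uint8)[q[1]-14:q[1]+15,q[0]-14:q[0]+15]
    k,l,st,ce=cv2.connectedComponentsWithStats(m)
    print(n,"pred hole",p.round(1),[(st[i][4],(ce[i]+q-14).round(1),ray(c,ce[i]+q-14,.094).round(4)) for i in range(1,k) if st[i][4]>15])
    d=cv2.absdiff(c["img"],cv2.imread("pics/side0.png" if n=="s" else "pics/top0.png")).max(2)
    for nm,X in dict(core=[.5698,-.0957,.08],tub=[.6224,-.17,.076],can=[.5824,-.2882,.134],jig=[.4721,-.2165,.08],cup=[.4851,-.5627,.1]).items():
        u=proj(c,X).round().astype(int);print(nm,u,float(d[u[1]-10:u[1]+11,u[0]-10:u[0]+11].mean().round(1)),end="; ")
    print()
E
```

```text
time_s: 16.3
ee_pos: [0.3305, -0.1413, 0.4266]
eef_rot: [-3.14, 0.002, 0.4]
force: [0.3, 0.2, 0.3]
grip_width: 0.0787
grip_force: 0.0
s pred hole [300.8 251.5] [(np.int32(128), array([300. , 251.3]), array([ 0.4491, -0.3647,  0.094 ]))]
core [304 172] 10.4; tub [338 185] 0.6; can [346 196] 0.6; jig [284 211] 10.5; cup [367 318] 2.3; 
t pred hole [326.1 280.5] [(np.int32(181), array([323.7, 281.3]), array([ 0.4489, -0.362 ,  0.094 ]))]
core [164 205] 9.4; tub [211 176] 9.0; can [280 193] 11.2; jig [234 266] 13.0; cup [448 262] 8.9;
```

```bash
python3 -c "
from station import ctrl
print(ctrl.hand_in())"
```

```text
the job is handed in; nothing more can be done
None
```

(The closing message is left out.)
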